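Shut the ledge valve with its loose square key

ROBOT

A 7-joint arm with a two-finger parallel gripper is mounted at the origin on the work surface. World frame = base frame: x ahead of the robot, y to its left, z up, the work surface at z = 0. Lengths are in m, angles in degrees, forces in N, time in s.
With the tool pointing down it reaches from about 0.4 to 0.875 m from the base axis. Payload 6.5 kg.
Tool frame: the origin (TCP) lies at the very end of the fingers, on their centre line; the grasp point (between the pads) lies 19 mm behind it; y points along the fingers, x is the direction in which the jaws open and shut, and the axes are right-handed (so a half turn about y gives the same grasp; the last joint's range is limited). The gripper opens to 88 mm and grips with 3 to 60 N. Pads are 18 mm wide; open, the fingers measure 123 mm over their backs; the gripper's body (75 mm by 187 mm) begins 45 mm behind the grasp point.
Start: joints at [62.269, 30.733, -0.252, 88.115, 0.149, 61.152, -4.079], TCP at [0.264, -0.594, 0.239] pointing down, gripper open.
Joint ranges: [-154.64, 154.64], [-21.42, 123.67], [-72.66, 72.17], [13.99, 137.28], [-74.86, 254.86], [10.95, 109.41], [-158.01, 158.01]. Speed limits (degrees/s): [136.94, 136.94, 180, 180, 180, 180, 180].

INTERFACE

Orientations are given as a 3x3 rotation matrix whose columns are the frame's x, y, z axes.
In Python, from cell import * gives the robot as it stands. The module is installed in compiled form; this text tells all that it offers.
- The arm moves only by the shell command python3 -m jog 'ROWS' [OPENING] [FORCE]. ROWS is a JSON object of lists of equal length, an entry for each row: "translation": the shift along the world's x, y, z in m, a list of three; "yaw": the turn about the world's z in degrees. In form: {"translation": [[dx, dy, dz], ...], "yaw": [yaw, ...]}. A call has 1 to 8 rows; each row is the pose to reach, as a shift and turn from the pose commanded when the call began; what a row does not reach only later rows make up. A row lasts 1/10 s, in which the tool goes at most 50 mm and 8.59 degrees, less where a joint would pass 70% of its speed; a pose out of reach is approached as far as the arm can. A call with a gripper value outside its range is refused whole. OPENING is the closure, from -1 (fully open) to 1 (shut), so that 0 is half open, set as the call begins (- or left out, the last holds). The fingers move at their own pace and stop on an object; FORCE is the grip in N (left out, the last holds). Time passes only in rows, so rows that repeat a pose let the fingers close. It gives the time, the measured TCP pose, the force and the opening at its end, in the units of the state.
- state(): the state, without advancing time (a new reading comes with each control period).
- camera(name): name is "scene" or "top" or "wrist"; returns a dict with "pixels" (480x640x3 uint8, blue, green, red), "camera_matrix" (3x3 intrinsics, pixels), "k1" (the pictures are not rectified: a ray, as slopes to the right and down, at radius r is drawn at 1 + k1 r^2 times it, then the intrinsics apply), "camera_from_world" (4x4, takes a point from world to camera coordinates). Camera axes: x right, y up, looking along -z (the intrinsics and any distortion apply to the point x, -y, -z); pixel columns grow to the right and rows downward; lengths in m; the calibration is good to about 2 mm. A picture is of the moment at which its call begins. There is no depth.
- job_done(): hands the job in, once; it reports no verdict.
The state is a dict: "time_s": time; "joint_pos": joint angles; "qvel": joint speeds; "joint_torque": joint torques, N m; "position": TCP position; "ee_rot": TCP orientation; "force": force on the tool from outside, world axes, zero at the start; "torque": the same for the moment, N m; "gripper_width": finger opening in m.
Only numpy, scipy, OpenCV 4.12 (cv2) and the standard library are available. Lean on these libraries where they do the work, as an engineer would, in place of code of your own. Each camera call takes 0.05 s, during which the arm holds its last target. There are 200 camera calls.

TASK

Take the loose square key from its wooden rest, put it fully home in the square socket recessed in the valve box, and turn it clockwise (seen from above) until the valve is fully shut against its stop. Work gently (over 30 N of contact harms the valve): feel the key into the socket rather than forcing it, don't wrench the valve, and leave the key standing in the socket, let go. Leave the butter dish, ramekins, whisk and pot of spoons where they stand.

Things in the scene. Friction and masses are not known exactly. Their poses are not given: they have to be found in the camera images.
- key_grip (a point): Point on the key's axis in its grip wing, 67 mm above the foot, 18 mm below the top. The bare steel key, 85 mm tall, about 0.2 kg, stands upright (z up): square shank 18 x 18 mm, 40 mm long; above it a round collar 38 mm across, 5 mm thick; above that a flat upright wing 44 mm long (key's x), 12 mm thick (key's y), 40 mm high. The shank's flats face the key's x and y.
- key_tip (a point): Centre of the key's foot, the square end of its shank (same axes as key_grip, 67 mm below it).
- rest: Fixed wooden block 64 x 64 mm, 50 mm high, with a loose round hole 29 mm across and 44 mm deep in its top. The key stands in it, its collar lying on the block's top; it lifts straight out. Origin: centre of the underside, z up.
- valve_box: Fixed dark steel box 90 x 90 mm, 50 mm high, with a copper pipe stub at its two y sides (to 80 mm from the centre, not above 31 mm). In its top is a round well 49 mm across and 12 mm deep; in the foot of the well sits a brass drive block 34 mm square with the square socket, 19.5 x 19.5 mm and 20 mm deep. Over 30 N harms it. Origin: centre of the underside, z up.
- socket (a point): Centre of the socket's mouth, on the axis of turning, 12 mm below the valve box's top, 38 mm above the ledge; axes of the fixed box, not of the drive. The drive's flats face the box's x and y when joint valve reads 0 and turn with it, but the drive has free play on its spindle, up to 0.45 rad either way; where it sits in that play is not reported: find it by feel or sight.
- valve (a joint): Angle of the valve spindle, rad, growing clockwise seen from above. Starts at 0.05 to 0.2 (open); 0.8 is the hard stop, fully shut. It follows only once the drive's free play is taken up (friction 0.05 N m), then turns against about 0.08 N m and stays where it is left. Key fully home: foot 20 mm below the mouth, collar 8 mm above the box's top.
- butter_dish: White ceramic butter dish with a hinged lid and knob, 100 x 170 mm, 72 mm high. Origin: centre of the underside.
- ramekins: Two stacked glass ramekins, 90 mm across, 76 mm high. Origin: centre of the underside.
- spoon_pot: Green enamel pot 120 mm across and 130 mm high holding upright wooden spoons, about 310 mm high in all. Origin: centre of the underside.
- whisk: Steel whisk lying along its x on a thin dark silicone mat, 285 mm long, 47 mm high. Origin: underside, near mid-length.
Things that resemble listed ones, but are neither listed nor needed, are in the scene too. What is shaped like the valve_box but purple is not meant.

How it is judged:
By the outcome, as a careful person would: the job done as asked, in the order asked, and still so for the second after the job is handed in, with the robot touching nothing.
It also fails if it takes over 72 s, if anything falls off the work surface, if the arm or the gripper's body presses on something with over 40 N, if the wrist force passes 120 N, or if a joint passes its speed limit or range.

## Working session

There is one attempt and no reset: what is moved stays moved. The work goes in short steps, Python scripts to look and compute and a shell command to move; the robot and the scene stay as the last step left them, time stands still between calls to the robot, and variables do not carry over. Pictures are saved under pics/ and viewed, about 8 in all and at most 12, crops included, and the job is handed in when it is done.

```bash
mkdir -p pics; cat > h.py <<'E'
import numpy as np, cv2
from cell import *
def ray(c,u,v):
    K=c["camera_matrix"];d=np.array([(u-K[0][2])/K[0][0],(v-K[1][2])/K[1][1]]);s=d.copy()
    for _ in range(20): s=d/(1+c["k1"]*(s@s))
    T=np.array(c["camera_from_world"]);R=T[:3,:3]
    return -R.T@T[:3,3], R.T@np.array([s[0],-s[1],-1])
def plane(c,u,v,z):
    o,d=ray(c,u,v);return o+d*(z-o[2])/d[2]
def proj(c,p):
    T=np.array(c["camera_from_world"]);q=T[:3,:3]@np.array(p)+T[:3,3]
    s=np.array([q[0],-q[1]])/-q[2];s=s*(1+c["k1"]*(s@s));K=c["camera_matrix"]
    return np.array([K[0][0]*s[0]+K[0][2],K[1][1]*s[1]+K[1][2]])
E
python3 - <<'E'
from h import *
for n in("top","scene"):
    c=camera(n);c["pixels"]=np.array(c["pixels"]);cv2.imwrite(f"pics/{n}1.png",c["pixels"]);np.save(f"{n}1.npy",c,allow_pickle=True)
    o,_=ray(c,320,240);print(n,o.round(3),np.array(c["camera_matrix"])[0,0],c["k1"])
print(state())
E
```

```text
top [ 0.312 -0.02   1.227] 484.2314767760127 -0.054129611443712616
scene [ 1.169 -0.558  0.873] 530.3203728241394 0.02313090310744476
{'time_s': 0.1, 'joint_pos': array([62.26670335, 30.77233772, -0.25432312, 88.16290042,  0.14977417,
       61.15233318, -4.07880956]), 'qvel': array([ 0.12084928, -0.08644582, -0.17827035, -0.18833088,  0.00546759,
       -0.02613398,  0.05599078]), 'joint_torque': array([ 1.66882142e-03, -5.72080529e+01,  9.93611924e-01, -2.52233791e+01,
       -5.61470690e-02,  1.34633979e-02,  5.51557366e-05]), 'position': array([ 0.26352741, -0.59359467,  0.23795049]), 'ee_rot': array([[ 4.05866397e-01, -7.30190329e-04,  9.13932128e-01],
       [-9.13931160e-01,  1.33625186e-03,  4.05867034e-01],
       [-1.51760369e-03, -9.99998841e-01, -1.25003965e-04]]), 'force': array([-0.4988789 , -0.02279062, -0.32214402]), 'torque': array([-0.0312706 , -0.01896284,  0.00488346]), 'gripper_width': 0.08829323441138862}
```

View pics/top1.png

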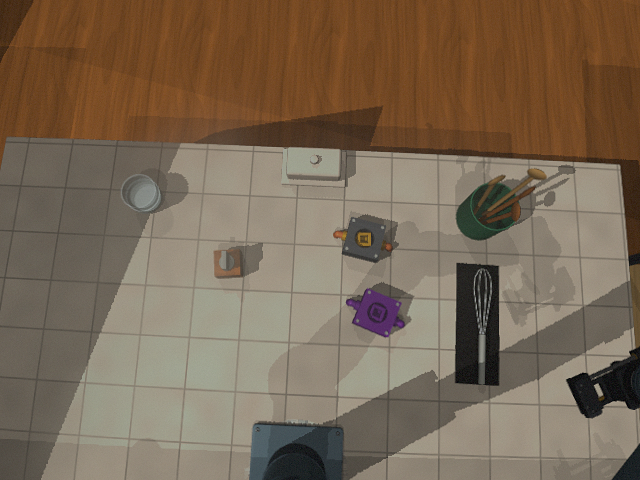

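View pics/scene1.png

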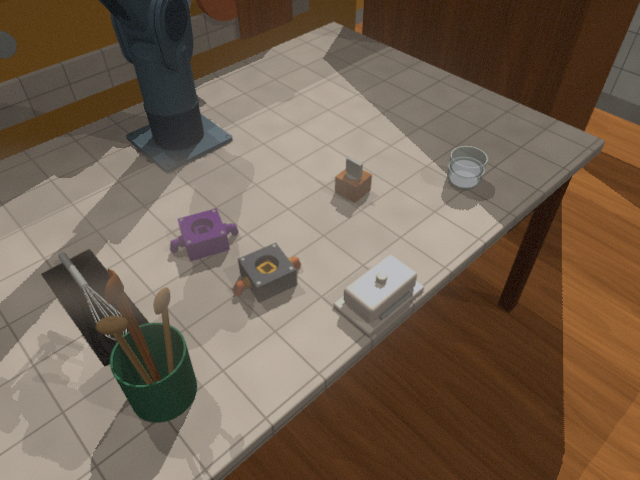

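The top view shows the rest with the key at (228,263), the dark valve box at (366,240), the purple decoy at (378,312), the pot at (487,210) and the whisk at (480,325). The scene view agrees: the key is at (354,168) and the box at (267,270).

```bash
python3 - <<'E'
from h import *
c=np.load("top1.npy",allow_pickle=True).item();s=np.load("scene1.npy",allow_pickle=True).item()
for n,p in(("rest top",(228,264,.05)),("box",(366,240,.05)),("dish",(315,165,.07)),("pot",(487,210,.13)),("ram",(141,193,.07)),("whisk",(480,325,.02)),("spoontip",(537,174,.3))):
    print(n,plane(c,*p[:2],p[2]).round(3))
print("scene box",plane(s,267,266,.05).round(3),"rest",plane(s,353,178,.05).round(3))
a=cv2.resize(c["pixels"][235:290,200:260],None,fx=8,fy=8,interpolation=cv2.INTER_CUBIC)
b=cv2.resize(c["pixels"][205:275,325:405],None,fx=8,fy=8,interpolation=cv2.INTER_CUBIC)[:,:]
d=cv2.resize(s["pixels"][150:205,330:380],None,fx=8,fy=8,interpolation=cv2.INTER_CUBIC)
H=560;im=[cv2.copyMakeBorder(x,0,H-x.shape[0],0,0,cv2.BORDER_CONSTANT) for x in(a,b,d)]
o=cv2.hconcat(im);print(o.shape);cv2.imwrite("pics/crop1.png",cv2.resize(o,(800,800*H//o.shape[1])))
E
```

```text
rest top [0.482 0.189 0.05 ]
box [ 0.559 -0.149  0.05 ]
dish [ 0.741 -0.014  0.07 ]
pot [ 0.628 -0.425  0.13 ]
ram [0.648 0.418 0.07 ]
whisk [ 0.363 -0.44   0.02 ]
spoontip [ 0.66  -0.469  0.3  ]
scene box [ 0.572 -0.144  0.05 ] rest [0.496 0.188 0.05 ]
(560, 1520, 3)
```

View pics/crop1.png

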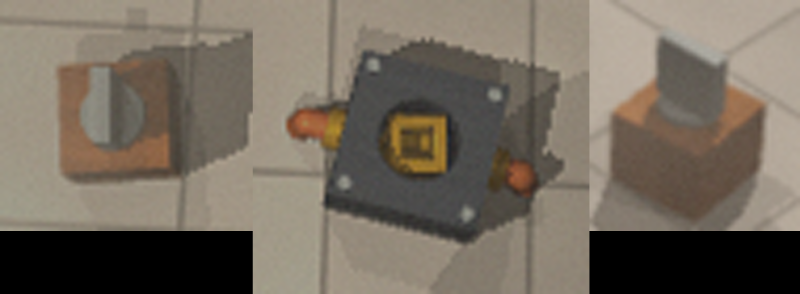

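Both views agree to about 14 mm. The key's wing runs along world x, the box is turned about -14°, and the brass drive sits near world yaw -3°. I'm moving the tool over the rest with the jaws along world y; yaw +156 leaves the wrist room to turn the valve.

```bash
python3 -m jog '{"translation":[[0.02,0.035,0],[0.04,0.07,0],[0.06,0.105,0],[0.08,0.14,0],[0.1,0.175,0],[0.12,0.21,0],[0.136,0.244,0]],"yaw":[8,16,24,32,40,48,56]}' -1 10
python3 -m jog '{"translation":[[0.006,0.042,0],[0.012,0.084,0],[0.018,0.126,0],[0.024,0.168,0],[0.030,0.21,0],[0.036,0.252,0],[0.042,0.294,0]],"yaw":[8,16,24,32,40,48,56]}'
python3 -m jog '{"translation":[[0.006,0.042,0],[0.012,0.084,0],[0.018,0.126,0],[0.024,0.168,0],[0.030,0.21,0],[0.034,0.245,0],[0.034,0.245,0],[0.034,0.245,0]],"yaw":[8,16,24,32,40,44,44,44]}'
python3 - <<'E'
from h import *
c=camera("wrist");cv2.imwrite("pics/w1.png",c["pixels"]);np.save("w1.npy",c,allow_pickle=True)
s=state();print(s["joint_pos"].round(1),s["position"].round(4),s["ee_rot"].round(3).tolist(),ray(c,320,240)[0].round(3))
E
```

```text
time_s: 0.8
position: [0.4005, -0.3482, 0.2386]
ee_rot: [[0.986, -0.0, 0.168], [-0.168, 0.0, 0.986], [-0.0, -1.0, 0.0]]
force: [0.8, 0.7, -0.3]
gripper_width: 0.0882
time_s: 1.5
position: [0.4414, -0.0545, 0.2387]
ee_rot: [[0.692, -0.0, -0.722], [0.722, -0.0, 0.692], [-0.0, -1.0, -0.0]]
force: [0.5, -0.1, -0.2]
gripper_width: 0.0883
time_s: 2.3
position: [0.4753, 0.189, 0.2383]
ee_rot: [[0.0, -0.001, -1.0], [1.0, -0.0, 0.0], [-0.0, -1.0, 0.001]]
force: [0.3, -0.5, -0.5]
gripper_width: 0.0882
[ 11.9  24.5 -48.6 106.8  21.5  58.3  44.2] [0.4755 0.1878 0.2382] [[0.002, -0.001, -1.0], [1.0, -0.001, 0.002], [-0.001, -1.0, 0.001]] [0.406 0.189 0.385]
```

View pics/w1.png

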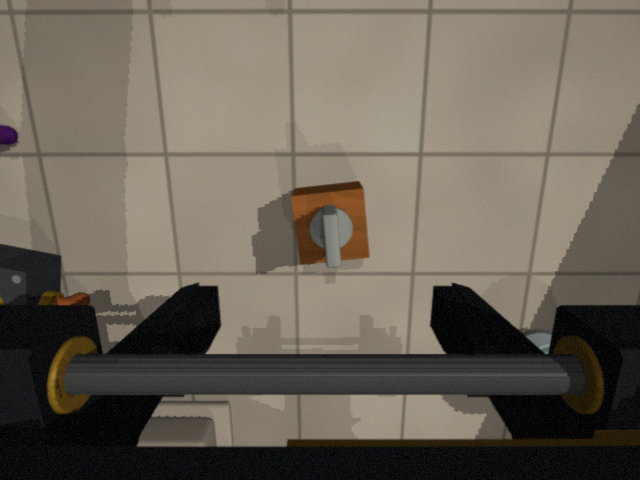

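The wrist view shows the block at about (331,224) with the wing running from (330,206) to (333,266). Next I'll mask both and cast rays.

```bash
python3 - <<'E'
from h import *
c=np.load("w1.npy",allow_pickle=True).item();p=c["pixels"];x0,y0=270,165
a=p[y0:290,x0:400];h=cv2.cvtColor(a,cv2.COLOR_BGR2HSV)
m=((h[...,1]>130)&(h[...,2]>110)).astype(np.uint8)
cs=max(cv2.findContours(m,0,2)[0],key=cv2.contourArea);hull=cv2.convexHull(cs)
r=cv2.minAreaRect(hull);print("wood",r)
B=np.array([plane(c,u+x0,v+y0,.05) for u,v in cv2.boxPoints(r)]);print(B.round(4),B.mean(0).round(4),[np.linalg.norm(B[i]-B[i-1]).round(4) for i in range(4)])
mask=np.zeros_like(m);cv2.fillPoly(mask,[hull],1)
g=((h[...,1]<60)&(mask>0)).astype(np.uint8)
cg=max(cv2.findContours(g,0,2)[0],key=cv2.contourArea);print("gray",cv2.boundingRect(cg),cv2.minEnclosingCircle(cg))
cv2.imwrite("pics/w1c.png",cv2.resize(a,None,fx=6,fy=4.5 and 6)[:600*1] if False else cv2.resize(a,(624,600),interpolation=cv2.INTER_CUBIC))
E
```

```text
wood ((60.377323150634766, 61.458831787109375), (68.91838836669922, 72.33448791503906), 83.774169921875)
[[0.4627 0.1584 0.05  ]
 [0.4558 0.2213 0.05  ]
 [0.5188 0.2298 0.05  ]
 [0.5264 0.1637 0.05  ]] [0.4909 0.1933 0.05  ] [np.float64(0.064), np.float64(0.0633), np.float64(0.0636), np.float64(0.0665)]
gray (40, 40, 43, 54) ((62.0, 67.0), 27.203041076660156)
```

View pics/w1c.png

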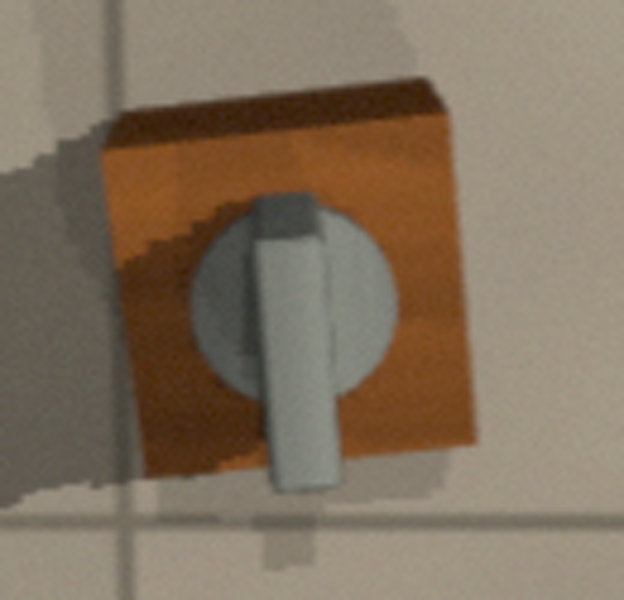

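```bash
python3 - <<'E'
from h import *
c=np.load("w1.npy",allow_pickle=True).item()
P=lambda x,y,z:plane(c,x/4.8+270,y/4.8+165,z)
q=[P(255,237,.095),P(323,237,.095),P(341,488,.095),P(272,491,.095)]
print("wing c",np.mean(q,0).round(4),"collar",P(294,303,.055).round(4))
a=(q[2]+q[3]-q[0]-q[1])/2;print("len",np.linalg.norm(a),"yaw",np.degrees(np.arctan2(a[1],a[0])),"thick",np.linalg.norm(q[1]-q[0]),np.linalg.norm(q[2]-q[3]))
print("blk",P(293,297,.05))
print(state()["position"].round(4))
E
```

```text
wing c [0.4907 0.1942 0.095 ] collar [0.4904 0.1941 0.055 ]
len 0.043113289769891434 yaw 4.061975639436841 thick 0.010899917898157783 0.011510725436630008
blk [0.49050743 0.19393727 0.05      ]
[0.4755 0.1878 0.2382]
```

Wing, collar and block centres agree at (0.4906, 0.194), with the key's yaw at 4°. The wing measures 43 x 11 mm, as it should. Descending to grasp.

```bash
python3 -m jog '{"translation":[[0.008,0.003,-0.03],[0.015,0.0055,-0.06],[0.015,0.0055,-0.09],[0.015,0.0055,-0.12],[0.015,0.0055,-0.15],[0.015,0.0055,-0.165],[0.015,0.0055,-0.177],[0.015,0.0055,-0.177]],"yaw":[2,4,4,4,4,4,4,4]}' -1 10
python3 -m jog '{"translation":[[0,0,0],[0,0,0],[0,0,0],[0,0,0],[0,0,0],[0,0,0],[0,0,0],[0,0,0]],"yaw":[0,0,0,0,0,0,0,0]}' 1 20
```

```text
time_s: 3.15
position: [0.4905, 0.1934, 0.061]
ee_rot: [[-0.068, -0.001, -0.998], [0.998, -0.001, -0.068], [-0.001, -1.0, 0.001]]
force: [-0.5, 0.5, 0.0]
gripper_width: 0.0883
time_s: 3.95
position: [0.4907, 0.1944, 0.0617]
ee_rot: [[-0.069, -0.0, -0.998], [0.998, -0.0, -0.069], [-0.0, -1.0, 0.0]]
force: [0.1, -0.9, -0.4]
gripper_width: 0.0261
```

```bash
python3 -m jog '{"translation":[[0,0,-0.002],[0,0,-0.002],[0,0,-0.002],[0,0,-0.002],[0,0,-0.002],[0,0,-0.002]],"yaw":[0,0,0,0,0,0]}'
python3 -m jog '{"translation":[[0,0,0.01],[0,0,0.03],[0,0,0.06],[0,0,0.09],[0,0,0.11],[0,0,0.11],[0,0,0.11]],"yaw":[0,0,0,0,0,0,0]}'
```

```text
time_s: 4.55
position: [0.4907, 0.1944, 0.0597]
ee_rot: [[-0.069, -0.0, -0.998], [0.998, -0.0, -0.069], [-0.0, -1.0, 0.0]]
force: [-0.2, 0.8, -1.9]
gripper_width: 0.0121
time_s: 5.25
position: [0.4907, 0.1941, 0.1697]
ee_rot: [[-0.069, 0.0, -0.998], [0.998, -0.0, -0.069], [-0.0, -1.0, -0.0]]
force: [0.3, -0.2, -2.4]
gripper_width: 0.0119
```

The key is held: the width reads 12 mm and about 2 N of weight hangs on it. Moving so the wrist camera looks straight down on the valve box.

```bash
python3 -m jog '{"translation":[[0.017,-0.042,0.02],[0.034,-0.084,0.03],[0.051,-0.126,0.03],[0.068,-0.168,0.03],[0.085,-0.21,0.03],[0.102,-0.252,0.03],[0.119,-0.294,0.03],[0.136,-0.336,0.03]],"yaw":[-1,-2,-3,-4,-5,-6,-7,-7]}'
python3 -m jog '{"translation":[[0,-0.005,0],[0,-0.005,0],[0,-0.005,0]],"yaw":[0,0,0]}'
python3 - <<'E'
from h import *
c=camera("wrist");np.save("w2.npy",c,allow_pickle=True)
s=state();print(s["position"].round(4),s["ee_rot"].round(3).tolist(),ray(c,320,240)[0].round(4))
q=proj(c,(.565,-.147,.05));print(q)
x,y=(int(v) for v in q);x0=x-100;y0=y-75;print(x0,y0)
cv2.imwrite("pics/w2c.png",cv2.resize(c["pixels"][y0:y0+150,x0:x0+200],(800,600),interpolation=cv2.INTER_CUBIC))
E
```

```text
time_s: 6.05
position: [0.6262, -0.1434, 0.1977]
ee_rot: [[0.054, -0.003, -0.999], [0.999, 0.0, 0.054], [0.0, -1.0, 0.003]]
force: [0.4, 0.2, -1.5]
gripper_width: 0.0116
time_s: 6.35
position: [0.6259, -0.1447, 0.1986]
ee_rot: [[0.052, -0.002, -0.999], [0.999, 0.002, 0.052], [0.001, -1.0, 0.002]]
force: [-0.7, 0.6, -1.4]
gripper_width: 0.012
[ 0.6261 -0.1442  0.199 ] [[0.051, -0.001, -0.999], [0.999, 0.001, 0.051], [0.001, -1.0, 0.001]] [ 0.5564 -0.1411  0.3453]
[317.81377619 141.24640089]
217 66
```

View pics/w2c.png

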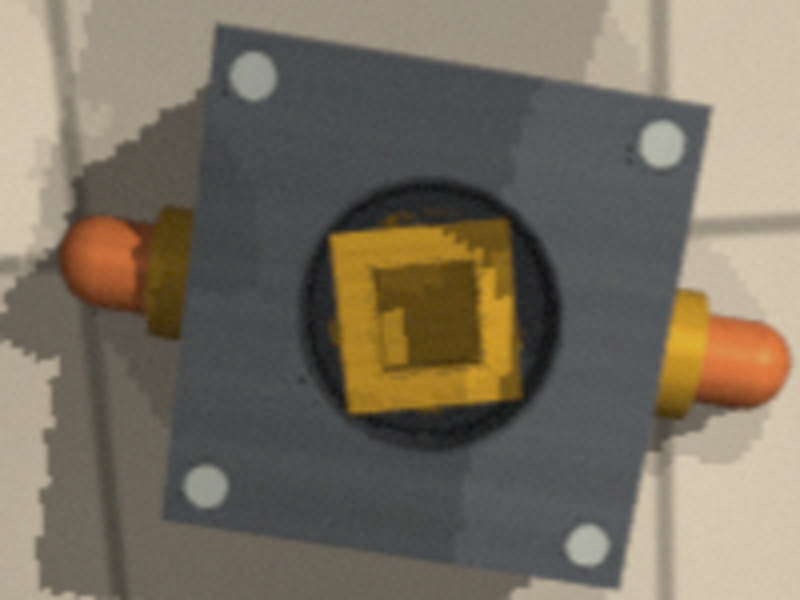

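Close view: box corners at about (215,22), (712,105), (620,588) and (163,520). The drive's corners are at (330,236), (508,218), (523,398) and (350,414), with the socket open inside it.

```bash
python3 - <<'E'
from h import *
c=np.load("w2.npy",allow_pickle=True).item()
def quad(n,pts,z):
    q=np.array([plane(c,x/4+217,y/4+66,z) for x,y in pts]);e=np.roll(q,-1,0)-q
    an=np.degrees(np.arctan2(e[:,1],e[:,0]));print(n,q.mean(0).round(4),"edges",np.linalg.norm(e,axis=1).round(4),"yaw",[round((a+45)%90-45,1) for a in an])
quad("box",[(215,22),(712,105),(620,588),(163,520)],.05)
quad("screws",[(253,76),(661,144),(587,545),(206,487)],.05)
quad("drive",[(330,236),(508,218),(523,398),(350,414)],.038)
quad("socket",[(373,268),(474,260),(483,362),(385,370)],.038)
q=[plane(c,x/4+217,y/4+66,.05) for x,y in((302,314),(558,314),(430,180),(430,450))];print("well",np.mean(q,0).round(4),np.linalg.norm(q[0]-q[1]),np.linalg.norm(q[2]-q[3]))
s=state();R=s["ee_rot"];print(s["position"],np.degrees(np.arctan2(R[1,0],R[0,0])))
E
```

```text
box [ 0.5685 -0.1427  0.05  ] edges [0.09   0.0898 0.0898 0.0902] yaw [np.float64(-11.8), np.float64(-11.7), np.float64(-11.5), np.float64(-11.5)]
screws [ 0.5687 -0.1428  0.05  ] edges [0.0745 0.0745 0.0744 0.0747] yaw [np.float64(-11.9), np.float64(-11.8), np.float64(-11.7), np.float64(-11.7)]
drive [ 0.5688 -0.1427  0.038 ] edges [0.0342 0.0341 0.0342 0.0339] yaw [np.float64(2.6), np.float64(2.8), np.float64(2.3), np.float64(2.7)]
socket [ 0.5683 -0.1425  0.038 ] edges [0.0195 0.0193 0.0192 0.0194] yaw [np.float64(1.4), np.float64(2.7), np.float64(1.6), np.float64(3.4)]
well [ 0.568  -0.1422  0.05  ] 0.047734099952616516 0.04901506669763817
[ 0.62609456 -0.14421127  0.19900466] 87.10281211875586
```

Socket centre is (0.5686, -0.1427) and the drive's yaw is 2.6°; all the measured sizes match those given. Moving the key over the socket with its foot about 20 mm above the box.

```bash
python3 -m jog '{"translation":[[-0.02,0.001,-0.02],[-0.04,0.002,-0.05],[-0.0575,0.003,-0.078],[-0.0575,0.003,-0.078],[-0.0575,0.003,-0.078],[-0.0575,0.003,-0.078],[-0.0575,0.003,-0.078],[-0.0575,0.003,-0.078]],"yaw":[2,4,5.5,5.5,5.5,5.5,5.5,5.5]}'
python3 - <<'E'
from h import *
p=[]
for i in range(4):
    c=camera("scene");s=state();p.append(np.r_[s["position"],np.degrees(np.arctan2(s["ee_rot"][1,0],s["ee_rot"][0,0])),s["force"],s["torque"]])
print(np.array(p).round(4))
c=camera("scene");cv2.imwrite("pics/s2c.png",cv2.resize(c["pixels"][190:310,200:340],(700,600),interpolation=cv2.INTER_CUBIC))
E
```

```text
time_s: 7.2
position: [0.5705, -0.1434, 0.1228]
ee_rot: [[-0.043, 0.002, -0.999], [0.999, -0.0, -0.043], [-0.0, -1.0, -0.002]]
force: [-0.0, 0.3, -1.3]
gripper_width: 0.0117
[[ 5.70100e-01 -1.43500e-01  1.22500e-01  9.24342e+01 -1.08680e+00
   1.29900e+00 -9.70500e-01  7.83000e-02 -1.27900e-01  4.35000e-02]
 [ 5.69900e-01 -1.43600e-01  1.22300e-01  9.24331e+01 -1.19200e-01
  -2.76500e-01 -2.64690e+00  1.74000e-02 -1.28200e-01  2.54000e-02]
 [ 5.69600e-01 -1.43600e-01  1.22100e-01  9.24311e+01  3.40800e-01
   4.77200e-01 -6.72900e-01 -1.60000e-03 -1.39500e-01  5.90000e-03]
 [ 5.69500e-01 -1.43600e-01  1.22000e-01  9.24381e+01  9.60400e-01
  -2.81600e-01 -2.26630e+00  3.04000e-02 -1.72400e-01  1.89000e-02]]
```

View pics/s2c.png

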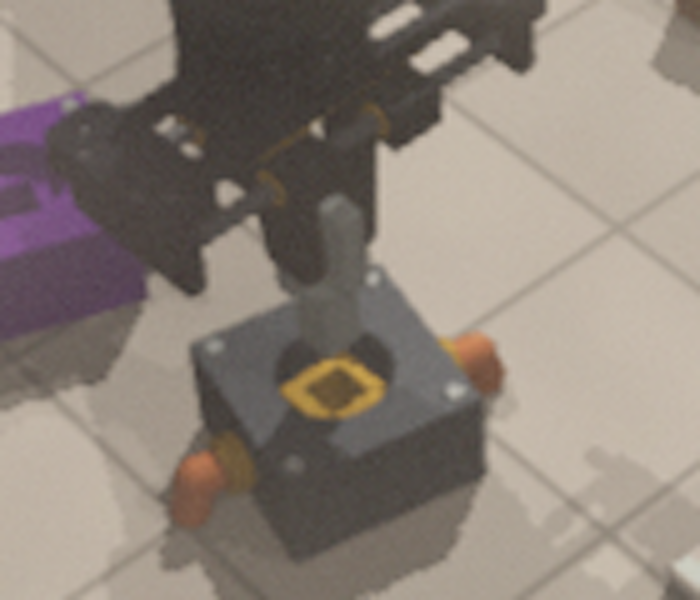

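The scene view shows the key upright just above and behind the socket, as the viewing angle would suggest. I'll trim it and come down to just above the mouth, letting it settle.

```bash
python3 -m jog '{"translation":[[-0.0005,0.001,-0.01],[-0.0005,0.001,-0.02],[-0.0005,0.001,-0.03],[-0.0005,0.001,-0.03],[-0.0005,0.001,-0.03],[-0.0005,0.001,-0.03],[-0.0005,0.001,-0.03],[-0.0005,0.001,-0.03]],"yaw":[0,0,0,0,0,0,0,0]}'
cat > st.py <<'E'
from h import *
s=state();R=s["ee_rot"];print("pos",(s["position"]*1e3).round(2),"head",np.degrees(np.arctan2(R[1,0],R[0,0])).round(2),"F",s["force"].round(2),"T",s["torque"].round(3),"w",round(s["gripper_width"]*1e3,2),"j7",s["joint_pos"][6].round(1))
E
python3 st.py
```

```text
time_s: 8.25
position: [0.5689, -0.1426, 0.092]
ee_rot: [[-0.042, 0.001, -0.999], [0.999, -0.0, -0.042], [-0.0, -1.0, -0.001]]
force: [1.2, -0.7, -1.3]
gripper_width: 0.012
pos [ 568.94 -142.63   92.03] head 92.43 F [ 1.24 -0.75 -1.3 ] T [ 0.05  -0.151 -0.033] w 11.97 j7 75.4
```

```bash
python3 -m jog '{"translation":[[0,0,-0.001],[0,0,-0.002],[0,0,-0.003],[0,0,-0.004],[0,0,-0.005],[0,0,-0.006],[0,0,-0.006]],"yaw":[0,0,0,0,0,0,0]}'; python3 st.py
```

```text
time_s: 8.95
position: [0.5686, -0.1426, 0.0855]
ee_rot: [[-0.043, -0.0, -0.999], [0.999, 0.0, -0.043], [0.0, -1.0, 0.0]]
force: [-0.2, -0.5, -1.0]
gripper_width: 0.0119
pos [ 568.63 -142.57   85.55] head 92.44 F [-0.21 -0.46 -1.05] T [ 0.081 -0.145  0.003] w 11.92 j7 75.1
```

No contact 2 mm below the mouth, so the key is entering. Continuing gently.

```bash
python3 -m jog '{"translation":[[0,0,-0.001],[0,0,-0.002],[0,0,-0.003],[0,0,-0.004],[0,0,-0.004]],"yaw":[0,0,0,0,0]}'; python3 st.py
python3 -m jog '{"translation":[[0,0,-0.001],[0,0,-0.002],[0,0,-0.002]],"yaw":[0,0,0]}'; python3 st.py
```

```text
time_s: 9.45
position: [0.5686, -0.1426, 0.0815]
ee_rot: [[-0.043, -0.0, -0.999], [0.999, 0.0, -0.043], [0.0, -1.0, 0.0]]
force: [-0.1, -0.4, -0.8]
gripper_width: 0.0117
pos [ 568.61 -142.57   81.53] head 92.44 F [-0.13 -0.36 -0.82] T [ 0.051 -0.142  0.035] w 11.72 j7 74.9
time_s: 9.75
position: [0.5686, -0.1426, 0.0796]
ee_rot: [[-0.043, -0.0, -0.999], [0.999, -0.0, -0.043], [0.0, -1.0, 0.0]]
force: [0.0, -0.3, -1.7]
gripper_width: 0.0121
pos [ 568.64 -142.59   79.58] head 92.44 F [ 0.04 -0.32 -1.74] T [ 0.064 -0.175  0.025] w 12.08 j7 74.8
```

```bash
python3 -m jog '{"translation":[[0,0,-0.002],[0,0,-0.004],[0,0,-0.006],[0,0,-0.006]],"yaw":[0,0,0,0]}'; python3 st.py
python3 -m jog '{"translation":[[0,0,-0.001],[0,0,-0.002],[0,0,-0.003],[0,0,-0.004],[0,0,-0.004]],"yaw":[0,0,0,0,0]}'; python3 st.py
```

```text
time_s: 10.15
position: [0.5685, -0.1426, 0.0733]
ee_rot: [[-0.043, -0.001, -0.999], [0.999, 0.0, -0.043], [0.0, -1.0, 0.001]]
force: [-1.3, 0.7, -2.1]
gripper_width: 0.0115
pos [ 568.49 -142.56   73.32] head 92.44 F [-1.33  0.73 -2.14] T [ 0.132 -0.143 -0.038] w 11.52 j7 74.5
time_s: 10.65
position: [0.5686, -0.1426, 0.0696]
ee_rot: [[-0.043, -0.0, -0.999], [0.999, 0.0, -0.043], [0.0, -1.0, 0.0]]
force: [0.2, 0.2, -1.0]
gripper_width: 0.0118
pos [ 568.63 -142.55   69.56] head 92.44 F [ 0.21  0.17 -0.98] T [ 0.103 -0.152  0.009] w 11.81 j7 74.3
```

```bash
python3 -m jog '{"translation":[[0,0,-0.0005],[0,0,-0.001],[0,0,-0.0015],[0,0,-0.002],[0,0,-0.002]],"yaw":[0,0,0,0,0]}'; python3 st.py
python3 -m jog '{"translation":[[0,0,-0.0005],[0,0,-0.001],[0,0,-0.001]],"yaw":[0,0,0]}'; python3 st.py
```

```text
time_s: 11.15
position: [0.5687, -0.1426, 0.0677]
ee_rot: [[-0.043, -0.0, -0.999], [0.999, -0.0, -0.043], [0.0, -1.0, 0.0]]
force: [-0.0, -0.1, -1.4]
gripper_width: 0.0117
pos [ 568.69 -142.58   67.67] head 92.44 F [-0.   -0.06 -1.4 ] T [ 0.068 -0.192 -0.013] w 11.73 j7 74.2
time_s: 11.45
position: [0.569, -0.1426, 0.0673]
ee_rot: [[-0.043, 0.0, -0.999], [0.999, -0.0, -0.043], [-0.0, -1.0, -0.0]]
force: [-1.5, -0.4, 3.7]
gripper_width: 0.012
pos [ 568.96 -142.58   67.31] head 92.44 F [-1.54 -0.41  3.65] T [ 0.106  0.23  -0.02 ] w 12.04 j7 74.1
```

Bottom contact at TCP z = 67.3 mm with about 5 N, against an expected 67.7 mm, so the key is home. Easing off slightly and turning clockwise.

```bash
python3 -m jog '{"translation":[[0,0,0.0005],[0,0,0.0005],[0,0,0.0005],[0,0,0.0005],[0,0,0.0005],[0,0,0.0005],[0,0,0.0005],[0,0,0.0005]],"yaw":[-3,-7,-11,-15,-19,-23,-26,-26]}'; python3 st.py
python3 -m jog '{"translation":[[0,0,0],[0,0,0],[0,0,0],[0,0,0],[0,0,0],[0,0,0],[0,0,0],[0,0,0]],"yaw":[-3,-6,-9,-12,-15,-18,-20,-20]}'; python3 st.py
```

```text
time_s: 12.25
position: [0.5684, -0.1429, 0.0674]
ee_rot: [[0.4, -0.001, -0.916], [0.916, -0.001, 0.4], [-0.001, -1.0, 0.0]]
force: [-2.2, -0.5, 1.4]
gripper_width: 0.0116
pos [ 568.43 -142.93   67.36] head 66.41 F [-2.25 -0.52  1.36] T [-0.181  0.346  0.048] w 11.6 j7 52.2
time_s: 13.05
position: [0.5684, -0.1431, 0.0673]
ee_rot: [[0.689, -0.001, -0.725], [0.725, -0.001, 0.689], [-0.001, -1.0, -0.0]]
force: [-3.7, -1.5, 3.7]
gripper_width: 0.0114
pos [ 568.39 -143.09   67.32] head 46.46 F [-3.73 -1.45  3.74] T [-0.514  0.637  0.02 ] w 11.4 j7 35.6
```

```bash
python3 -m jog '{"translation":[[0,0,0],[0,0,0],[0,0,0],[0,0,0],[0,0,0],[0,0,0],[0,0,0],[0,0,0]],"yaw":[-3,-6,-9,-12,-15,-18,-20,-20]}'; python3 st.py
python3 -m jog '{"translation":[[0,0,0],[0,0,0],[0,0,0],[0,0,0],[0,0,0],[0,0,0]],"yaw":[-2,-4,-6,-8,-10,-10]}'; python3 st.py
```

```text
time_s: 13.85
position: [0.5682, -0.1433, 0.0673]
ee_rot: [[0.895, -0.001, -0.446], [0.446, -0.001, 0.895], [-0.002, -1.0, -0.0]]
force: [-4.1, -2.8, 5.3]
gripper_width: 0.012
pos [ 568.16 -143.26   67.33] head 26.47 F [-4.07 -2.81  5.32] T [-0.54   0.787  0.062] w 12.05 j7 19.2
time_s: 14.45
position: [0.5681, -0.1433, 0.0673]
ee_rot: [[0.959, -0.001, -0.283], [0.283, -0.001, 0.959], [-0.002, -1.0, -0.001]]
force: [-4.5, -1.8, 6.0]
gripper_width: 0.0119
pos [ 568.08 -143.32   67.33] head 16.47 F [-4.45 -1.84  6.02] T [-0.533  0.907  0.033] w 11.92 j7 11.1
```

```bash
python3 -m jog '{"translation":[[-0.0004,-0.0002,0.0004],[-0.0008,-0.0004,0.0008],[-0.0008,-0.0004,0.0008]],"yaw":[0,0,0]}'; python3 st.py
python3 -m jog '{"translation":[[0,0,0],[0,0,0],[0,0,0],[0,0,0]],"yaw":[-2,-4,-6,-6]}'; python3 st.py
```

```text
time_s: 14.75
position: [0.5677, -0.1433, 0.0676]
ee_rot: [[0.959, -0.0, -0.283], [0.283, -0.0, 0.959], [-0.0, -1.0, 0.0]]
force: [-1.3, -2.8, -2.5]
gripper_width: 0.0121
pos [ 567.69 -143.26   67.55] head 16.46 F [-1.29 -2.77 -2.48] T [-0.716  0.123  0.034] w 12.06 j7 11.2
time_s: 15.15
position: [0.5677, -0.1432, 0.0677]
ee_rot: [[0.984, -0.001, -0.18], [0.18, -0.0, 0.984], [-0.001, -1.0, -0.0]]
force: [-2.1, -2.8, -5.8]
gripper_width: 0.012
pos [ 567.67 -143.16   67.74] head 10.35 F [-2.07 -2.83 -5.75] T [-0.894  0.177  0.027] w 11.98 j7 6.2
```

```bash
python3 -m jog '{"translation":[[0,0,-0.0002],[0,0,-0.0004],[0,0,-0.0004]],"yaw":[-1,-2,-2]}'; python3 st.py
python3 -m jog '{"translation":[[0,0,0],[0,0,0],[0,0,0]],"yaw":[-1,-2,-2]}'; python3 st.py
```

```text
time_s: 15.45
position: [0.5677, -0.1431, 0.0677]
ee_rot: [[0.989, -0.0, -0.146], [0.146, -0.0, 0.989], [-0.0, -1.0, -0.0]]
force: [-2.1, -4.0, -2.0]
gripper_width: 0.012
pos [ 567.71 -143.14   67.68] head 8.4 F [-2.13 -4.04 -2.01] T [-0.948  0.505  0.047] w 11.96 j7 4.6
time_s: 15.75
position: [0.5678, -0.1431, 0.0677]
ee_rot: [[0.994, -0.0, -0.111], [0.111, -0.0, 0.994], [-0.0, -1.0, -0.0]]
force: [-3.9, -3.4, -2.2]
gripper_width: 0.0118
pos [ 567.78 -143.1    67.68] head 6.39 F [-3.88 -3.36 -2.16] T [-1.029  0.715  0.059] w 11.75 j7 3.0
```

```bash
python3 -m jog '{"translation":[[-0.0002,-0.0004,0],[-0.0002,-0.0004,0],[-0.0002,-0.0004,0]],"yaw":[-1,-2,-2]}'; python3 st.py
python3 -m jog '{"translation":[[0,0,0],[0,0,0],[0,0,0]],"yaw":[-1,-2,-2]}'; python3 st.py
```

```text
time_s: 16.05
position: [0.5677, -0.1432, 0.0676]
ee_rot: [[0.997, -0.0, -0.077], [0.077, 0.0, 0.997], [-0.0, -1.0, 0.0]]
force: [-4.3, -3.0, -0.7]
gripper_width: 0.0119
pos [ 567.72 -143.21   67.65] head 4.4 F [-4.34 -2.99 -0.71] T [-0.814  0.639  0.06 ] w 11.85 j7 1.4
time_s: 16.35
position: [0.5677, -0.1432, 0.0676]
ee_rot: [[0.999, -0.0, -0.042], [0.042, 0.0, 0.999], [-0.0, -1.0, 0.0]]
force: [-3.9, -2.3, -1.6]
gripper_width: 0.012
pos [ 567.71 -143.22   67.62] head 2.4 F [-3.88 -2.32 -1.6 ] T [-0.715  0.75   0.081] w 11.97 j7 -0.2
```

```bash
python3 -m jog '{"translation":[[0,0,0],[0,0,0],[0,0,0]],"yaw":[-1,-2,-2]}'; python3 st.py
python3 -m jog '{"translation":[[0,0,0],[0,0,0],[0,0,0]],"yaw":[-1,-1.5,-1.5]}'; python3 st.py
```

```text
time_s: 16.65
position: [0.5677, -0.1433, 0.0676]
ee_rot: [[1.0, -0.0, -0.007], [0.007, 0.0, 1.0], [-0.0, -1.0, 0.0]]
force: [-3.1, -1.8, -0.7]
gripper_width: 0.0117
pos [ 567.67 -143.28   67.6 ] head 0.41 F [-3.14 -1.81 -0.71] T [-0.639  0.765  0.153] w 11.74 j7 -1.8
time_s: 16.95
position: [0.5678, -0.1432, 0.0676]
ee_rot: [[1.0, 0.0, 0.018], [-0.018, -0.0, 1.0], [0.0, -1.0, -0.0]]
force: [-4.5, -2.9, -1.3]
gripper_width: 0.0121
pos [ 567.81 -143.24   67.64] head -1.06 F [-4.48 -2.89 -1.33] T [-0.558  0.756  0.317] w 12.1 j7 -3.0
```

Torque climbed from about 0.06 to 0.32 N m over the last 3°. The heading matches the predicted stop (about 2°, including play and clearance), so the valve is against its stop. Backing off slightly to unload before letting go.

```bash
python3 -m jog '{"translation":[[-0.0002,-0.0002,0],[-0.0004,-0.0004,0],[-0.0004,-0.0004,0]],"yaw":[1,2,2]}'; python3 st.py
python3 -m jog '{"translation":[[0,0,0],[0,0,0],[0,0,0],[0,0,0],[0,0,0],[0,0,0],[0,0,0],[0,0,0]],"yaw":[0,0,0,0,0,0,0,0]}' -0.2; python3 st.py
```

```text
time_s: 17.25
position: [0.5676, -0.1435, 0.0676]
ee_rot: [[1.0, 0.001, -0.017], [0.017, 0.001, 1.0], [0.001, -1.0, 0.001]]
force: [-3.2, -1.0, -2.2]
gripper_width: 0.0115
pos [ 567.62 -143.48   67.63] head 0.98 F [-3.24 -1.04 -2.25] T [-0.306  0.453  0.003] w 11.52 j7 -1.3
time_s: 18.05
position: [0.5674, -0.1438, 0.0676]
ee_rot: [[1.0, 0.0, -0.016], [0.016, -0.0, 1.0], [0.0, -1.0, -0.0]]
force: [0.2, -0.0, 0.0]
gripper_width: 0.0524
pos [ 567.37 -143.78   67.62] head 0.94 F [ 0.15 -0.03  0.02] T [-0.036 -0.071  0.032] w 52.43 j7 -1.3
```

```bash
python3 -m jog '{"translation":[[0,0,0.015],[0,0,0.04],[0,0,0.08],[0,0,0.12],[0,-0.03,0.13],[0,-0.07,0.13],[0,-0.07,0.13],[0,-0.07,0.13]],"yaw":[0,0,0,0,0,0,0,0]}'
python3 - <<'E'
from h import *
c=camera("wrist");np.save("w3.npy",c,allow_pickle=True);s=camera("scene");np.save("s3.npy",s,allow_pickle=True)
x,y=proj(c,(.5686,-.1427,.07)).astype(int);x0=max(0,x-100);y0=max(0,y-75);print(x0,y0)
a=cv2.resize(c["pixels"][y0:y0+150,x0:x0+200],(800,600),interpolation=cv2.INTER_CUBIC)
cv2.imwrite("pics/w3c.png",a)
E
python3 st.py
```

```text
time_s: 18.85
position: [0.5671, -0.2148, 0.1985]
ee_rot: [[1.0, 0.001, -0.014], [0.014, -0.0, 1.0], [0.001, -1.0, -0.0]]
force: [0.0, 1.5, 0.7]
gripper_width: 0.0528
226 50
pos [ 567.43 -212.49  198.02] head 1.01 F [-0.33 -0.18 -0.16] T [-0.031 -0.03   0.04 ] w 52.72 j7 9.0
```

View pics/w3c.png

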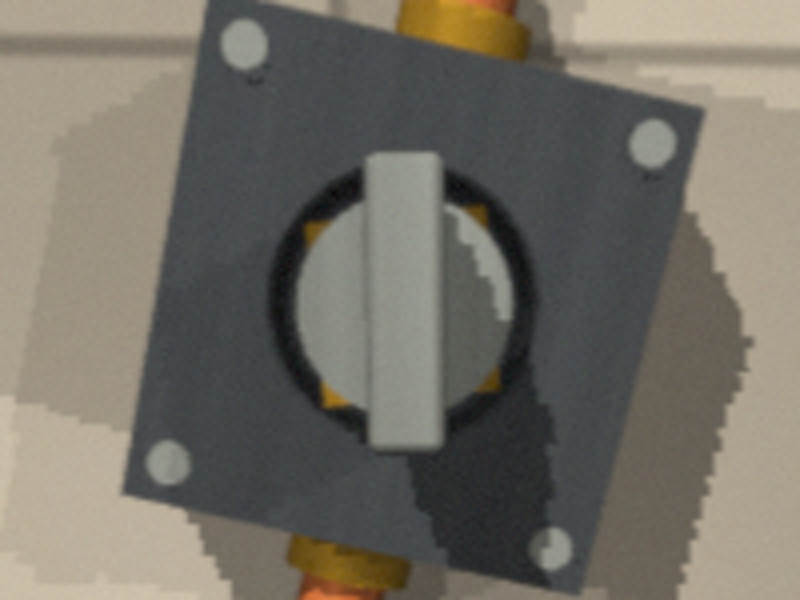

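The key stands upright in the socket, free of the gripper, with the brass drive's corners showing around the collar at (305,222), (487,206), (501,392) and (325,408). I'll check the angle and height.

```bash
python3 - <<'E'
from h import *
c=np.load("w3.npy",allow_pickle=True).item()
def quad(n,pts,z):
    q=np.array([plane(c,x/4+226,y/4+50,z) for x,y in pts]);e=np.roll(q,-1,0)-q
    an=np.degrees(np.arctan2(e[:,1],e[:,0]));print(n,q.mean(0).round(4),np.linalg.norm(e,axis=1).round(4),[round((a+45)%90-45,1) for a in an])
quad("drive",[(305,222),(487,206),(501,392),(325,408)],.038)
quad("screws",[(243,44),(652,143),(551,549),(168,463)],.05)
for z in(.103,.108):quad(f"wingtop {z}",[(365,153),(440,152),(444,447),(370,450)],z)
p,q=plane(c,296/4+226,305/4+50,.063),plane(c,514/4+226,305/4+50,.063);print("collar dia",np.linalg.norm(p-q),(p+q)/2)
E
```

```text
drive [ 0.5689 -0.1435  0.038 ] [0.0344 0.0343 0.0344 0.0345] [np.float64(5.6), np.float64(6.3), np.float64(5.9), np.float64(6.3)]
screws [ 0.5686 -0.1433  0.05  ] [0.0746 0.0747 0.0747 0.0747] [np.float64(-11.8), np.float64(-11.6), np.float64(-11.8), np.float64(-11.7)]
wingtop 0.103 [ 0.5686 -0.1429  0.103 ] [0.011  0.0427 0.0115 0.0431] [np.float64(1.5), np.float64(2.1), np.float64(3.1), np.float64(1.5)]
wingtop 0.108 [ 0.5685 -0.143   0.108 ] [0.0108 0.0419 0.0112 0.0422] [np.float64(1.5), np.float64(2.1), np.float64(3.1), np.float64(1.5)]
collar dia 0.038342610373808046 [ 0.56882068 -0.14295217  0.063     ]
```

The drive stands 72° (1.26 rad) clockwise of the box. That equals the 0.80 rad stop plus the full 0.45 rad play, so the valve is fully shut. The collar and wing sizes fit a fully seated key, and the tool force is about zero. Handing in.

```bash
python3 -c "
from cell import *
print(job_done())"
```

```text
the job is handed in; nothing more can be done
None
```

The key is standing fully home in the valve box's socket, let go. The valve is turned clockwise against its stop, and I've handed the job in at about 19 s on the robot's clock, with no verdict reported.

- **Seating:** I felt the key down into the socket. It met the bottom at a tool height of 67.3 mm, against 67.7 mm expected. The largest force I read was about 9 N, taken at the end of each move.
- **Turning:** I turned it about 93° clockwise. Torque rose from about 0.06 to 0.32 N m at the stop. I then eased back 2° to unload it before opening the gripper.
- **Last checks:** The drive sits 1.26 rad clockwise of the box, which matches the 0.80 rad stop plus the full 0.45 rad of play. The key is centred within about 1 mm and upright. Its collar and wing measure right for a fully seated key, and the tool force reads about zero.
- **Not checked:** I didn't take a last picture of the dish, ramekins, whisk and pot, but the arm's path kept clear of them. None of my checks failed. The early overhead and side views put things about 14 mm apart, which the close-up wrist views settled.

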